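Feel the pad gap of a disc-brake caliper with a taper gauge

ROBOT

A 6-joint arm with a two-finger parallel gripper is mounted at the origin on the work surface. World frame = base frame: x ahead of the robot, y to its left, z up, the work surface at z = 0. Lengths are in m, angles in rad, forces in N, time in s.
With the tool pointing down it reaches from about 0.35 to 0.85 m from the base axis. Payload 8.1 kg.
Tool frame: the origin (TCP) lies midway between the tips of the shut fingers; the grasp point (between the pads) lies 19 mm behind it (robot.grip_point_offset is the distance from the TCP to the grasp point, in m); z points along the fingers, y is the line along which they close (so a half turn about z gives the same grasp; the last joint's range is limited). The gripper opens to 93 mm and grips with 3 to 60 N. Pads are 15 mm wide; open, the fingers measure 128 mm over their backs; the gripper's body (75 mm by 188 mm) begins 65 mm behind the grasp point.
Start: joints at [-1.186, 0.13, 1.488, -0, 1.523, -0.085], TCP at [0.272, -0.535, 0.219] pointing down, gripper open.
Joint ranges: [-2.96, 2.96], [-0.89, 2.26], [0.02, 2.5], [-1.34, 4.48], [0, 2.73], [-2.66, 2.66]. Speed limits (rad/s): [2.39, 2.39, 2.79, 3.14, 3.14, 3.14].

INTERFACE

Orientations are given as a rotation vector (axis times angle).
In Python, from plant import robot, read_camera, job gives the robot as it stands.
- The arm moves only by the shell command python3 -m inch 'ROWS' [FORCE]. ROWS is JSON, one flat list of numbers, 5 for each row, row after row: the shift along the world's x, y, z in mm, then the turn about the world's z in degrees, then the opening in per cent of the stroke, from 0 (shut) to 100 (fully open). In form: [dx, dy, dz, yaw, hand, dx, dy, dz, yaw, hand, ...]. A call has 1 to 10 rows; each row is the pose to reach, as a shift and turn from the pose commanded when the call began; what a row does not reach only later rows make up. A row lasts 1/12 s, in which the tool goes at most 41.7 mm and 7.16 degrees, less where a joint would pass 70% of its speed; a pose out of reach is approached as far as the arm can. A call with a gripper value outside its range is refused whole. The fingers move at their own pace and stop on an object; FORCE is the grip in N (left out, the last holds). Time passes only in rows, so rows that repeat a pose let the fingers close. It gives the time, the measured TCP pose, the force, the opening and the grip force at its end, in the units of the state.
- robot.read_state(): the state, without advancing time (a new reading comes with each control period).
- read_camera(name): name is "scene" or "top"; returns a dict with "image" (384x512x3 uint8, blue, green, red), "K" (3x3 intrinsics, pixels), "extrinsics" (4x4, takes a point from world to camera coordinates). Camera axes: x right, y down, z forward; pixel columns grow to the right and rows downward; lengths in m; the calibration is good to about 2 mm. A picture is of the moment at which its call begins. There is no depth.
- job.close_job(): hands the job in; it is judged then, once.
The state is a dict: "t": time; "q": joint angles; "dq": joint speeds; "joint_torque": joint torques, N m; "tool_pos": TCP position; "orientation": TCP orientation; "force": force on the tool from outside, world axes, zero at the start; "wrist_torque": the same for the moment, N m; "opening": finger opening in m; "gripper_force": force on a finger pad.
Only numpy, scipy, OpenCV 4.12 (cv2) and the standard library are available. Lean on these libraries where they do the work, as an engineer would, in place of code of your own. Each camera call takes 0.05 s, during which the arm holds its last target. There are 200 camera calls.

TASK

Swing the bench magnifier aside so that it is well clear of the vise, then pick up the taper gauge and slide its thin end straight and level into the gap between the two pads of the brake caliper clamped in the vise, until it drags snugly on both pads, without forcing the pads apart. Finish with the gauge still in your grip, held steady at that depth and touching only the pads, so that the gap can be read: do not let go. Leave the bottle, wrench and brake rotor alone.

Things in the scene. Friction and masses are not known exactly. Their poses are not given: they have to be found in the camera images.
- vise: Grey bench vise, fixed, with a dark disc-brake caliper clamped in its jaws, pad slot level. Origin on the bench below the front edge of the pads; x points into the pad gap (away from the robot at yaw 0), z up. Screw and 110 mm T-bar reach x = -112 mm, 53 mm high; near jaw to x = -27 mm; jaw tops 103 mm high, 75 mm wide. Caliper: x 0 to 42 mm, 60 mm wide, top 154 mm high (nipple 166 mm).
- mouth (a point): Centre of the caliper slot's front opening, 125 mm over the bench above the vise's origin, at the front edge of the pads; axes as the vise. The slot between the caliper's halves is 19 mm high, open in front and (34 mm wide) at the back. The middle of the gap between the pads lies within 0.5 mm of this height.
- pad_upper: Upper brake pad, 28 mm wide, 24 mm deep from the front edge (copper backing plate 30 x 26 mm, flush in front). Origin at the middle of the front edge of its friction face, which faces down; x into the slot, z up. The gap between the two faces differs from start to start, 3.6 to 5.4 mm. The pad is sprung: it gives way upwards, from about 1.5 N, then 3 N per mm.
- pad_lower: Lower brake pad, the mirror image: origin at the middle of the front edge of its friction face, which faces up; gives way downwards, from about 1.5 N, then 3 N per mm. A gauge held too high or too low pushes one pad back before it meets the other. With about 3 N on each pad, the drag on the gauge as it slides in is some 3 to 6 N.
- stand: Bench magnifier's stand, fixed: white round foot 130 mm across, upright post 22 mm thick, top 303 mm high. Origin at the centre of the foot on the bench.
- stand_pivot (a point): Point on the post's axis at the height of the lens ring (270 mm); the magnifier swings about the vertical through it.
- lens (a point): Centre of the magnifier's lens ring: white ring 155 mm across, from 255 to 285 mm high, 250 mm from the post's axis at the end of a flat white arm (20 mm wide, 265 to 279 mm high). Swings level about the post with a little friction (about 1 to 2 N at the ring) and stays where it is left.
- magnifier (a joint): Swing of the magnifier about the post, rad, positive anticlockwise from above, free from -1.9 to 1.9.
- gauge: Taper gauge lying flat on the bench: black moulded grip 50 x 24 mm, 12 mm thick, and a plain metal wedge blade 60 mm long, 16 mm wide, 1.5 mm thick at the tip growing evenly to 9 mm at the grip (1 mm in 8), 60 g or so. Origin at the centre of the grip's underside; x points along the blade to the tip, z up.
- gauge_grip (a point): Centre of the gauge's grip, 6 mm above its underside; axes as the gauge.
- gauge_tip (a point): Middle of the blade's thin end, 85 mm from the grip's centre along x, 6 mm above the underside.
- oil: White bottle 44 mm across, 130 mm high, standing on the bench. Leave alone.
- wrench: Steel wrench 150 mm long lying on the bench. Leave alone.
- rotor: Brake rotor, flat steel disc 160 mm across, 2.5 mm thick, lying on the bench. Leave alone.

How it is judged:
On the way, in this order (a step that is already met when the one before it is completed fails the run):
1. the magnifier is swung clear of the vise (horizontal distance between lens and mouth above 0.15 m), for 0.2 s.
2. the gauge is picked up (height (world z) of gauge_grip above 0.05 m and contact force between the fingers and gauge above 1 N), for 0.2 s.
At the end, for the whole second after the job is handed in: Lens centre over 150 mm sideways from the slot's mouth; gauge still and in the fingers, over 90 mm up, in line within 10 degrees, level within 7, tip over 10 mm in; each pad presses it with over 0.6 N and is pushed back under 2 mm; gauge clear of caliper and vise (horizontal distance between lens and mouth above 0.15 m and contact force between gauge and pad_upper above 0.6 N and contact force between gauge and pad_lower above 0.6 N and distance of each of pad_upper, pad_lower from where it was at the start of the episode below 0.002 m and x of gauge_tip in the frame of mouth above 0.01 m and y of gauge_tip in the frame of mouth between -0.012 and 0.012 m and angle between the x axis of gauge and the x axis of mouth, either way round below 0.17 rad and angle between the z axis of gauge and the z axis of mouth, either way round below 0.12 rad and contact force between the fingers and gauge above 1 N and contact force between gauge and vise below 0.3 N and height (world z) of gauge_grip above 0.09 m and linear speed of gauge below 0.01 m/s); the arm keeps its last pose, push and grip.
It fails at once if a pad is forced back by more than 2.5 mm (distance of any of pad_upper, pad_lower from where it was at the start of the episode above 0.0025 m).
It fails at once if the bottle, wrench or rotor is disturbed (distance of any of oil, wrench, rotor from where it was at the start of the episode above 0.03 m).
It also fails if it takes over 64 s, if anything falls off the work surface, if the arm or the gripper's body presses on something with over 40 N, if the wrist force passes 120 N, or if a joint passes its speed limit or range.

## Working session

There is one attempt and no reset: what is moved stays moved. The work goes in short steps, Python scripts to look and compute and a shell command to move; the robot and the scene stay as the last step left them, time stands still between calls to the robot, and variables do not carry over. Pictures are saved under pics/ and viewed, at most 10 in all, crops included, and the job is handed in when it is done.

```bash
mkdir -p pics; ls
python3 - <<'E'
from plant import robot, read_camera
import cv2,numpy as np
for n in("scene","top"):
    c=read_camera(n); cv2.imwrite(f"pics/{n}0.png",c["image"]); print(n,c["K"].tolist(),np.round(c["extrinsics"],4).tolist())
print(robot.read_state(), robot.grip_point_offset)
E
```

```text
pics
scene [[362.9452484983389, 0.0, 256.5832463028451], [0.0, 362.9452484983389, 193.528470006237], [0.0, 0.0, 1.0]] [[-0.493, 0.87, 0.0117, 0.3331], [0.597, 0.348, -0.7228, -0.1755], [-0.6329, -0.3493, -0.6909, 1.4902], [0.0, 0.0, 0.0, 1.0]]
top [[467.38604756809565, 0.0, 250.2114083784706], [0.0, 467.38604756809565, 191.65058790092593], [0.0, 0.0, 1.0]] [[0.0292, -0.9995, 0.0145, -0.0934], [-0.9924, -0.0307, -0.1193, 0.5658], [0.1196, -0.0109, -0.9928, 1.3877], [0.0, 0.0, 0.0, 1.0]]
{'t': 0.1, 'q': array([-1.18640424e+00,  1.31073806e-01,  1.48916254e+00,  1.07156438e-05,
        1.52294263e+00, -8.54351704e-02]), 'dq': array([-0.00077557, -0.0003009 , -0.00142646,  0.00066268, -0.00099313,
       -0.0006128 ]), 'joint_torque': array([ 1.08073193e-03, -5.61342108e+01, -4.93096912e+01,  7.70770339e-02,
        2.91341805e-02, -7.50524805e-05]), 'tool_pos': array([ 0.27146055, -0.53453179,  0.21770369]), 'orientation': array([-3.05378015e+00, -7.30867644e-01,  3.54281602e-04]), 'force': array([-0.80478556,  0.43919042,  0.04401918]), 'wrist_torque': array([-0.02514226, -0.00778976,  0.0270937 ]), 'gripper_force': 0.0, 'opening': 0.09308719959100996} 0.0188
```

View pics/scene0.png

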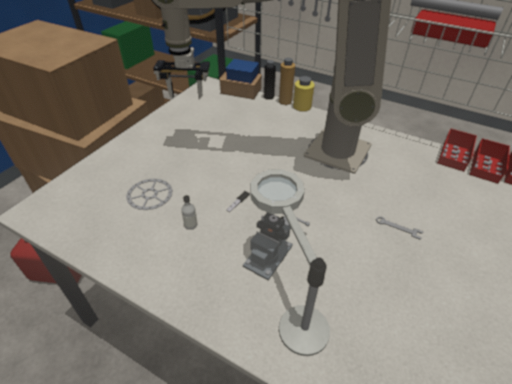

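View pics/top0.png

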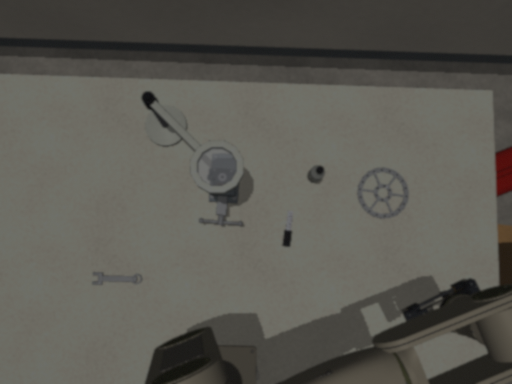

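The top view (up = +x, left = +y) shows the lens at about (217,167) over the vise, the T-bar at (222,222), the stand foot at (166,126), the gauge grip at (287,239) with its tip near (291,214), the bottle at (316,175), the rotor at (383,192) and the wrench at (117,279). In the scene view the gauge grip is at (243,197) and the blade at (232,207).

```bash
cat > h.py <<'E'
from plant import robot, read_camera
import cv2,numpy as np
def ray(c,u,v,z):
    E=c["extrinsics"];R=E[:3,:3];o=-R.T@E[:3,3]
    d=R.T@np.linalg.inv(c["K"])@np.array([u,v,1.]);return o+d*(z-o[2])/d[2]
def proj(c,p):
    E=c["extrinsics"];q=c["K"]@(E[:3,:3]@np.array(p)+E[:3,3]);return q[:2]/q[2]
E
python3 - <<'E'
from h import *
t=read_camera("top");s=read_camera("scene")
np.set_printoptions(precision=4,suppress=True)
for n,u,v,z in [("lens",217,167,.285),("foot",166,126,0.005),("posttop",149,99,.303),("tbarL",201,220,.053),("tbarR",243,224,.053),("bottle",316,172,.13),("rotor",383,192,0),("wrench",117,279,0),("grip",287,239,.012)]: print(n,ray(t,u,v,z))
g=cv2.cvtColor(t["image"],cv2.COLOR_BGR2GRAY)
def comp(m,x0,y0):
    n,l,st,ce=cv2.connectedComponentsWithStats(m.astype(np.uint8));
    for i in range(1,n):
        if st[i,4]>15: print(st[i],ce[i]+[x0,y0])
print("grip top");r=g[225:255,275:300];comp(r<60,275,225)
gs=cv2.cvtColor(s["image"],cv2.COLOR_BGR2GRAY)
print("grip scene");r=gs[185:215,222:256];comp(r<60,222,185)
cr=lambda im,a,b,c,d:cv2.resize(im[a:b,c:d],None,fx=5,fy=5,interpolation=cv2.INTER_CUBIC)
a=cr(t["image"],180,260,195,305); b=cr(s["image"],180,280,220,320)
cv2.imwrite("pics/c1.png",cv2.resize(np.hstack([cv2.copyMakeBorder(a,0,500-a.shape[0],0,0,0),b]),(799,380)))
E
```

```text
lens [0.598  0.0118 0.285 ]
foot [0.772  0.1947 0.005 ]
posttop [0.7628 0.188  0.303 ]
tbarL [0.4766 0.0678 0.053 ]
tbarR [ 0.4684 -0.0575  0.053 ]
bottle [ 0.6192 -0.2616  0.13  ]
rotor [ 0.5842 -0.4923  0.    ]
wrench [0.2929 0.3198 0.    ]
grip [ 0.4287 -0.1933  0.012 ]
grip top
[  8   6   8  15 103] [286.7184 238.0777]
grip scene
```

View pics/c1.png

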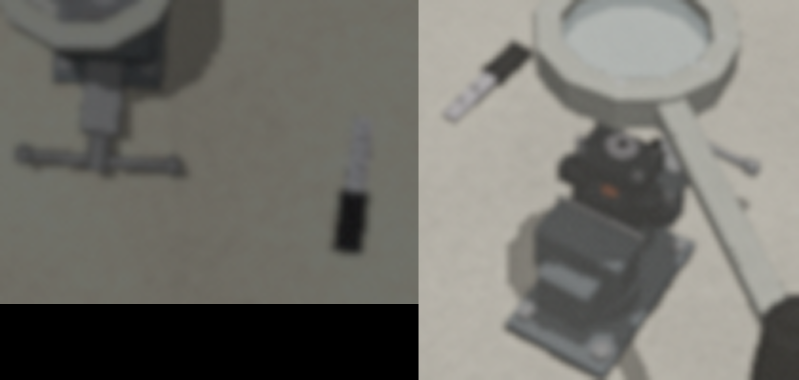

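The crops show the T-bar (its centre about (101,160) in the left crop), the caliper dark with an orange-copper pad, facing the robot, under the ring. The gauge's blade points away from the robot, with a small clockwise yaw. I'll swing the magnifier towards +y, pushing on its -y side.

```bash
python3 -m inch '[428,385,40,-27,0,428,385,40,-27,0,428,385,40,-27,0,428,385,40,-27,0,428,385,40,-27,0,428,385,40,-27,0,428,385,40,-27,0,428,385,40,-27,0,428,385,40,-27,0,428,385,40,-27,0]' 10; python3 -c "
from h import *
t=read_camera('top')
a=ray(t,286.7,238.1,.010);b=ray(t,291,213.5,.006);print(a,b,np.degrees(np.arctan2(*(b-a)[1::-1])))"
```

```text
t: 1.03
tool_pos: [0.5762, -0.2604, 0.247]
orientation: [-3.142, 0.002, 0.0]
force: [-0.7, -0.4, -0.3]
opening: 0.031
gripper_force: 0.0
[ 0.43150186 -0.19254359  0.01      ] [ 0.50765981 -0.20470685  0.006     ] -9.074125119442689
```

```bash
python3 -m inch '[118,140,12,0,0,118,140,12,0,0,118,140,12,0,0,118,140,12,0,0,118,140,12,0,0,118,140,12,0,0,118,140,12,0,0]'
```

```text
t: 1.67
tool_pos: [0.6933, -0.1212, 0.2582]
orientation: [3.142, 0.001, -0.002]
force: [-0.9, -1.3, -0.3]
opening: 0.001
gripper_force: 0.0
```

```bash
python3 -m inch '[0,36,0,0,0,-1,72,0,0,0,-27,84,0,0,0,-53,95,0,0,0,-79,114,0,0,0,-105,134,0,0,0,-125,160,0,0,0,-145,186,0,0,0]'; python3 -m inch '[-12,30,0,0,0,-25,60,0,0,0,-30,82,0,0,0,-33,103,0,0,0,-34,120,0,0,0,-34,135,0,0,0,-34,135,0,0,0]'; python3 -c "
from h import *
for n in('scene','top'): cv2.imwrite(f'pics/{n}1.png',read_camera(n)['image'])
a=[cv2.imread(f'pics/{n}1.png') for n in('scene','top')]
cv2.imwrite('pics/m1.png',cv2.resize(np.hstack(a),(800,300)))"
```

```text
t: 2.33
tool_pos: [0.5467, 0.0623, 0.2591]
orientation: [3.141, -0.007, 0.002]
force: [0.7, -0.5, -0.1]
opening: 0.0007
gripper_force: 0.8
t: 2.92
tool_pos: [0.5137, 0.1994, 0.2589]
orientation: [-3.141, 0.002, -0.0]
force: [0.5, 0.5, 0.9]
opening: 0.0004
gripper_force: 0.0
```

View pics/m1.png

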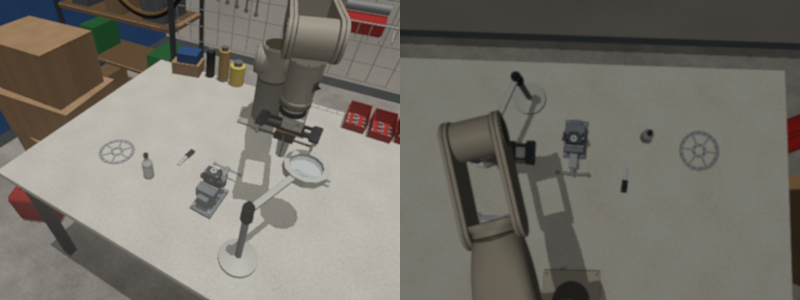

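The magnifier now stands well aside, on the robot's left: in the right half of the composite the vise is uncovered at (574,140), and the gauge is untouched at (626,180). Next I move over the gauge and measure both from the clear top view.

```bash
python3 -m inch '[0,-30,20,0,0,-82,-392,-100,-9,70,-82,-392,-100,-9,70,-82,-392,-100,-9,70,-82,-392,-100,-9,70,-82,-392,-100,-9,70,-82,-392,-100,-9,70,-82,-392,-100,-9,70,-82,-392,-100,-9,70,-82,-392,-100,-9,70]'
python3 - <<'E'
from h import *
im=cv2.imread("pics/top1.png"); s=cv2.imread("pics/scene1.png")
f=6
a=cv2.resize(im[145:240,195:265],None,fx=f,fy=f,interpolation=cv2.INTER_CUBIC)
b=cv2.resize(s[205:280,235:312],None,fx=5,fy=5,interpolation=cv2.INTER_CUBIC)
b=cv2.copyMakeBorder(b,0,570-b.shape[0],0,0,0)
o=np.hstack([a,b]); print(o.shape)
cv2.imwrite("pics/c2.png",cv2.convertScaleAbs(o,alpha=1.5))
E
```

```text
t: 3.85
tool_pos: [0.4333, -0.1823, 0.1632]
orientation: [3.131, -0.252, 0.001]
force: [0.7, -0.5, -0.1]
opening: 0.0559
gripper_force: 0.0
(570, 805, 3)
```

View pics/c2.png

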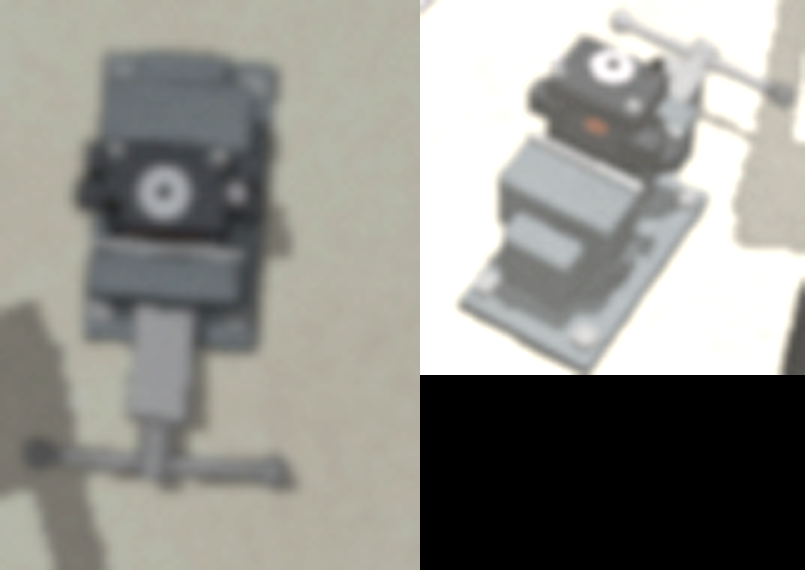

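Run:
```python
from h import *
np.set_printoptions(precision=4,suppress=True)
t=read_camera("top")
P=lambda x,y,z:ray(t,195+(x+.5)/6-.5,145+(y+.5)/6-.5,z)
for n,x,y,z in [("tbL",40,452,.053),("tbR",283,471,.053),("screwend",163,482,.053),("jawNL",88,294,.103),("jawNR",240,303,.103),("jawFL",95,250,.103),("jawFR",245,258,.103),("farjawL",106,84,.103),("farjawR",258,92,.103),("cap",163,190,.154),("calFL",105,232,.154),("calFR",228,238,.154),("calBL",117,148,.154),("calBR",238,154,.154)]:
    print(n,P(x,y,z))
g=cv2.cvtColor(cv2.imread("pics/top1.png"),cv2.COLOR_BGR2GRAY)
r=g[218:255,275:300]; m=(r<60).astype(np.uint8)
pts=cv2.findNonZero(m).reshape(-1,2)+[275,218]; rc=cv2.minAreaRect(pts.astype(np.float32)); print(rc)
c=pts.mean(0);print("grip",c,ray(t,*c,.011))
bm=(cv2.GaussianBlur(g,(1,1),0)[200:232,280:302]); print(bm)
```

```text
tbL [0.4769 0.0671 0.053 ]
tbR [ 0.4711 -0.0537  0.053 ]
screwend [0.4638 0.0056 0.053 ]
jawNL [0.5508 0.0426 0.103 ]
jawNR [ 0.5487 -0.0307  0.103 ]
jawFL [0.5722 0.04   0.103 ]
jawFR [ 0.5706 -0.0324  0.103 ]
farjawL [0.6537 0.0379 0.103 ]
farjawR [ 0.6521 -0.0361  0.103 ]
cap [0.5948 0.0057 0.154 ]
calFL [0.5742 0.0319 0.154 ]
calFR [ 0.5732 -0.0253  0.154 ]
calBL [0.6139 0.0279 0.154 ]
calBR [ 0.6128 -0.0286  0.154 ]
((286.8769226074219, 237.98463439941406), (6.449806213378906, 14.63609790802002), 7.125016689300537)
grip [286.8333 237.9896] [ 0.4318 -0.1929  0.011 ]
[[120 120 119 119 119 118 119 119 118 119 119 119 120 120 120 119 120 120
  121 119 120 120]
 [119 119 119 119 119 119 119 119 119 119 119 120 120 119 120 119 120 120
  121 120 120 120]
 [118 119 118 119 119 120 120 120 119 118 119 120 120 119 119 119 120 120
  120 120 119 120]
 [118 119 118 119 119 120 120 120 120 119 119 119 118 119 119 119 118 118
  119 120 120 118]
 [118 118 118 119 119 120 120 120 120 119 118 118 119 119 119 118 119 119
  119 120 120 120]
 [118 118 118 120 120 120 120 120 119 118 118 118 119 119 
[... 1753 characters left out ...]
7 111 117 118 119 119 119 119
  119 120 119 119]
 [120 120 119 119 116 111 109 113 115 112 110 111 116 118 119 119 120 119
  120 119 118 119]
 [119 120 119 119 117 112 110 114 114 111 111 112 117 119 119 118 120 120
  120 119 119 118]
 [118 119 119 119 117 114 113 115 115 111 111 114 118 119 119 119 118 120
  120 120 119 118]
 [118 118 118 117 114 110 111 115 115 113 112 115 118 120 119 119 118 119
  120 120 119 119]
 [117 118 118 112 103  94  96 104 107 106 106 111 116 118 119 119 119 120
  120 120 118 119]
 [118 118 115 104  85  68  68  75  78  80  85  96 109 116 119 120 119 120
  119 118 118 119]
 [118 118 114  99  71  46  40  44  46  48  58  78 100 114 120 120 120 120
  119 119 119 119]]
```

From the crop: T-bar ends (40,452) and (283,471), jaw edges and caliper front edge near (105..228, 235). These give mouth ≈ (0.574, 0.0035), vise yaw ≈ -2°; gauge grip at (0.432,-0.193), yaw ≈ -6°.

```bash
python3 -m inch '[0,0,-40,3,70,0,0,-80,3,70,0,0,-100,3,70,0,0,-100,3,70,0,0,-100,3,70]'
python3 - <<'E'
from h import *
for n in('scene','top'): cv2.imwrite(f'pics/{n}2.png',read_camera(n)['image'])
a=cv2.imread('pics/scene2.png')[160:225,200:290];b=cv2.imread('pics/top2.png')[180:270,250:340]
cv2.imwrite('pics/c3.png',np.hstack([cv2.resize(a,(400,400*65//90)),cv2.resize(b,(400,400))[:288]]))
E
```

```text
t: 4.32
tool_pos: [0.4336, -0.1794, 0.0629]
orientation: [-3.136, 0.169, 0.004]
force: [0.2, -1.2, 0.5]
opening: 0.0657
gripper_force: 0.0
```

View pics/c3.png

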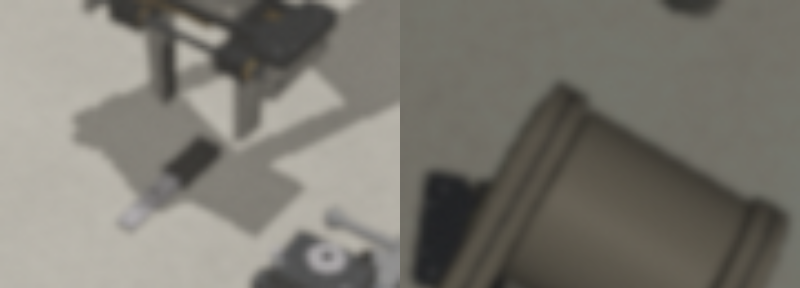

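The gauge lies between the fingers but off centre, with its grip at (190,163) in the left crop. I correct by -13 mm in y, lower and grip.

```bash
python3 -c "
from h import *
print(ray(read_camera('scene'),242.6,196.6,.01))"; python3 -m inch '[-2,-13,0,0,70,-2,-13,-30,0,70,-2,-13,-50,0,70,-2,-13,-60,0,70,-2,-13,-60,0,70,-2,-13,-60,0,70]'
```

```text
[ 0.43619167 -0.19230555  0.01      ]
t: 4.97
tool_pos: [0.4338, -0.1924, 0.0047]
orientation: [3.137, -0.166, 0.001]
force: [0.9, -1.1, -0.4]
opening: 0.0651
gripper_force: 0.0
```

```bash
python3 -m inch '[0,0,-1,0,70,0,0,-1,0,20,0,0,-1,0,10,0,0,-1,0,10,0,0,-1,0,10,0,0,-1,0,10,0,0,-1,0,10,0,0,-1,0,10]' 40;  python3 -m inch '[0,0,30,0,10,0,0,60,0,10,0,0,100,0,10,0,0,140,0,10,0,0,150,0,10,0,0,150,0,10,0,0,150,0,10,0,0,150,0,10]'
python3 - <<'E'
from h import *
for n in('scene','top'): cv2.imwrite(f'pics/{n}3.png',read_camera(n)['image'])
a=cv2.imread('pics/scene3.png')[110:230,190:310]
cv2.imwrite('pics/c4.png',cv2.resize(a,(600,600),interpolation=cv2.INTER_CUBIC))
E
```

```text
t: 5.63
tool_pos: [0.4332, -0.1922, 0.0027]
orientation: [3.137, -0.167, 0.0]
force: [-0.4, -0.5, -0.6]
opening: 0.0234
gripper_force: 40.1
t: 6.3
tool_pos: [0.4322, -0.1916, 0.1505]
orientation: [-3.136, 0.167, 0.004]
force: [-0.4, 0.4, -1.5]
opening: 0.0237
gripper_force: 40.0
```

View pics/c4.png

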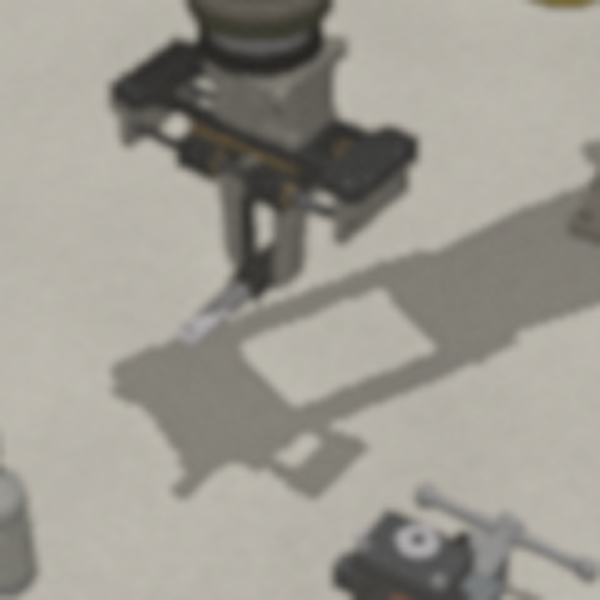

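The gauge is held level in the fingers, its tip at about (185,332) in the crop, i.e. scene pixel (227,176). Next I bring it in front of the mouth with the yaw turned to -2°.

```bash
python3 -m inch '[36,199,0,4,10,36,199,0,4,10,36,199,0,4,10,36,199,0,4,10,36,199,0,4,10,36,199,-10,4,10,36,199,-29,4,10,36,199,-29,4,10,36,199,-29,4,10,36,199,-29,4,10]'
python3 - <<'E'
from h import *
s=read_camera('scene');t=read_camera('top')
T=robot.read_state()['tool_pos'];print(T)
for c in(s,t):
  print(proj(c,T+[0.0849,-.0033,.0033]),proj(c,[.574,.0035,.125]), proj(c,[.576,.0035,.1345]))
a=cv2.resize(s['image'][195:265,240:310],(400,400),interpolation=cv2.INTER_CUBIC)
b=cv2.resize(t['image'][140:240,180:280],(400,400),interpolation=cv2.INTER_CUBIC)
cv2.imwrite('pics/c5.png',cv2.convertScaleAbs(np.hstack([a,b]),alpha=1.3))
E
```

```text
t: 7.23
tool_pos: [0.4687, 0.0063, 0.1233]
orientation: [-3.141, 0.058, 0.002]
force: [-0.3, -0.4, -0.2]
opening: 0.0231
gripper_force: 40.0
[0.46963091 0.00611663 0.12429035]
[278.59640025 215.76903309] [275.66980795 220.79539529] [275.5069295  219.00631779]
[222.67652429 191.70183331] [222.72437212 185.02443544] [222.60275115 183.87704294]
```

View pics/c5.png

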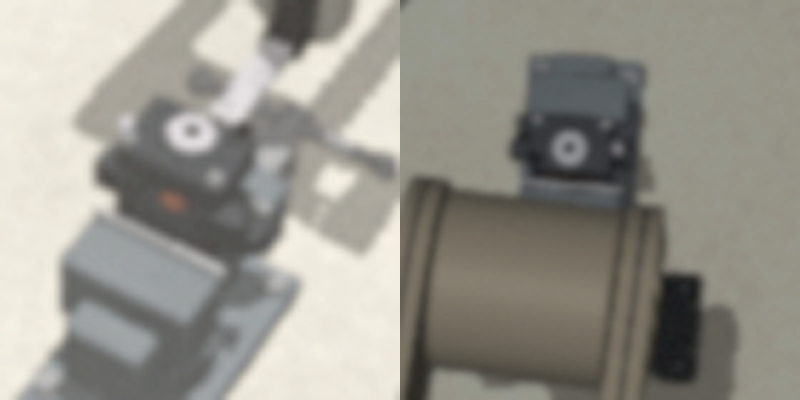

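The left crop shows the blade tip at (225,115), right where predicted, just in front of the caliper and lined up with the slot. Let it settle, then advance slowly.

```bash
python3 -m inch '[0,2,0,0,10,0,2,0,0,10,0,2,0,0,10,0,2,0,0,10,0,2,0,0,10,0,2,0,0,10]'
python3 - <<'E'
from h import *
import time
F=[];T=[]
for i in range(6):
    read_camera('top');st=robot.read_state();F.append(st['force']);T.append(st['tool_pos'])
print(np.mean(F,0),np.std(F,0),np.mean(T,0),np.std(T,0),st['orientation'])
E
```

```text
t: 7.83
tool_pos: [0.4693, 0.0088, 0.1237]
orientation: [-3.141, 0.057, -0.0]
force: [-0.1, 0.4, -0.8]
opening: 0.0234
gripper_force: 40.0
[-0.08790188  0.28686221 -0.54922161] [0.29771705 0.63780045 0.36841177] [0.46923044 0.00884803 0.12362718] [1.11956406e-05 1.50493523e-05 2.00378602e-05] [-3.14105038e+00  5.70322152e-02  6.74762613e-05]
```

```bash
cat > f.py <<'E'
from h import *
F=[];T=[]
for i in range(5):
    read_camera('top');st=robot.read_state();F.append(st['force']);T.append(np.r_[st['tool_pos'],st['wrist_torque']])
print(np.round(np.mean(F,0),2),np.round(np.mean(T,0),4),st['orientation'].round(4),round(st['t'],2))
E
python3 -m inch '[0,0,-2,0,10,5,0,-2,0,10,10,0,-2,0,10,15,-1,-2,0,10,20,-1,-2,0,10,24,-1,-2,0,10,28,-1,-2,0,10,30,-1,-2,0,10,30,-1,-2,0,10]'; python3 f.py
```

```text
t: 8.88
tool_pos: [0.4997, 0.0078, 0.1216]
orientation: [-3.141, 0.057, 0.0]
force: [-0.2, 0.4, -0.9]
opening: 0.0235
gripper_force: 40.0
[-0.33 -0.02 -0.45] [0.4992 0.0078 0.1216 0.0153 0.0304 0.0053] [-3.1411e+00  5.7100e-02  1.0000e-04] 9.13
```

Tip is about 10 mm in with no contact. Continue in 1–2 mm rows, watching the force.

```bash
python3 -m inch '[1,0,0,0,10,2,0,0,0,10,3,0,0,0,10,4,0,0,0,10,5,0,0,0,10,5,0,0,0,10]'; python3 f.py;  python3 -m inch '[1,0,0,0,10,2,0,0,0,10,3,0,0,0,10,4,0,0,0,10,4,0,0,0,10]'; python3 f.py
```

```text
t: 9.63
tool_pos: [0.5045, 0.0078, 0.1217]
orientation: [-3.141, 0.057, -0.0]
force: [0.3, -0.5, 0.1]
opening: 0.0234
gripper_force: 40.0
[-0.1  -0.08 -0.53] [ 5.043e-01  7.800e-03  1.216e-01  4.210e-02 -3.000e-04  1.150e-02] [ 3.1411e+00 -5.7100e-02 -2.0000e-04] 9.88
t: 10.3
tool_pos: [0.5084, 0.0078, 0.1217]
orientation: [-3.141, 0.057, -0.0]
force: [0.5, -0.3, -0.1]
opening: 0.0236
gripper_force: 40.0
[-0.11 -0.13 -0.49] [ 0.5083  0.0078  0.1216  0.0178  0.014  -0.009 ] [ 3.1411e+00 -5.7100e-02 -2.0000e-04] 10.55
```

```bash
python3 -m inch '[1,0,0,0,10,2,0,0,0,10,3,0,0,0,10,3,0,0,0,10]'; python3 f.py;  python3 -m inch '[1,0,0,0,10,2,0,0,0,10,3,0,0,0,10,3,0,0,0,10]'; python3 f.py
```

```text
t: 10.88
tool_pos: [0.5115, 0.0078, 0.1217]
orientation: [-3.141, 0.057, -0.0]
force: [-0.4, 0.9, 0.5]
opening: 0.0236
gripper_force: 40.0
[ 0.21  0.1  -0.67] [ 0.5113  0.0078  0.1216  0.0393  0.0185 -0.0056] [-3.1411e+00  5.7100e-02  2.0000e-04] 11.13
t: 11.47
tool_pos: [0.5145, 0.0078, 0.1217]
orientation: [-3.141, 0.057, -0.0]
force: [0.3, 0.8, -0.9]
opening: 0.0236
gripper_force: 40.0
[ 0.5   0.23 -0.79] [ 0.5143  0.0078  0.1216  0.0276  0.0145 -0.0145] [-3.1411e+00  5.7000e-02  1.0000e-04] 11.72
```

```bash
python3 -m inch '[1,0,0,0,10,2,0,0,0,10,2,0,0,0,10,2,0,0,0,10]'; python3 f.py;  python3 -m inch '[1,0,0,0,10,2,0,0,0,10,2,0,0,0,10,2,0,0,0,10]'; python3 f.py
```

```text
t: 12.05
tool_pos: [0.5163, 0.0078, 0.1216]
orientation: [3.141, -0.057, -0.0]
force: [-0.1, 0.2, -0.5]
opening: 0.0235
gripper_force: 40.0
[ 0.12 -0.04 -0.38] [0.5162 0.0078 0.1216 0.06   0.0076 0.0236] [ 3.141e+00 -5.700e-02 -1.000e-04] 12.3
t: 12.63
tool_pos: [0.5183, 0.0078, 0.1217]
orientation: [3.141, -0.057, 0.0]
force: [0.7, 0.4, 0.3]
opening: 0.0236
gripper_force: 40.0
[ 0.   -0.2  -0.55] [0.5182 0.0078 0.1216 0.0235 0.0243 0.0082] [ 3.1411 -0.057  -0.    ] 12.88
```

```bash
python3 -m inch '[1,0,0,0,10,2,0,0,0,10,2,0,0,0,10,2,0,0,0,10]'; python3 f.py;  python3 -m inch '[1,0,0,0,10,2,0,0,0,10,2,0,0,0,10,2,0,0,0,10]'; python3 f.py
```

```text
t: 13.22
tool_pos: [0.5204, 0.0078, 0.1217]
orientation: [3.141, -0.057, 0.0]
force: [0.3, -0.1, -1.5]
opening: 0.0233
gripper_force: 40.0
[ 0.51 -0.09 -0.02] [ 0.5203  0.0078  0.1217  0.0447 -0.026  -0.0064] [-3.141e+00  5.710e-02 -1.000e-04] 13.47
t: 13.8
tool_pos: [0.5223, 0.0078, 0.1216]
orientation: [3.141, -0.057, -0.0]
force: [-0.7, 0.5, 1.1]
opening: 0.0238
gripper_force: 40.0
[-0.18  0.54 -0.15] [ 0.5223  0.0078  0.1216  0.0434  0.0481 -0.021 ] [-3.1411e+00  5.7100e-02 -1.0000e-04] 14.05
```

```bash
python3 -m inch '[1,0,0,0,10,2,0,0,0,10,2,0,0,0,10,2,0,0,0,10]'; python3 f.py;  python3 -m inch '[1,0,0,0,10,2,0,0,0,10,2,0,0,0,10,2,0,0,0,10]'; python3 f.py
python3 - <<'E'
from h import *
s=read_camera('scene');T=robot.read_state()['tool_pos']
print(proj(s,T+[0.0849,-.0033,.0033])-[240,195], proj(s,T+[0,0,.0033])-[240,195])
cv2.imwrite('pics/c6.png',cv2.convertScaleAbs(cv2.resize(s['image'][190:250,240:310],(700,600),interpolation=cv2.INTER_CUBIC),alpha=1.3))
E
```

```text
t: 14.38
tool_pos: [0.5242, 0.0078, 0.1216]
orientation: [-3.141, 0.057, 0.0]
force: [-1.1, 0.2, 0.4]
opening: 0.0237
gripper_force: 40.0
[-1.5   0.05  0.18] [ 0.5242  0.0078  0.1216  0.0406  0.2252 -0.0064] [-3.141   0.0571  0.    ] 14.63
t: 14.97
tool_pos: [0.5262, 0.0078, 0.1216]
orientation: [-3.141, 0.057, 0.0]
force: [-2.4, 0.2, 0.4]
opening: 0.0239
gripper_force: 40.0
[-2.59  0.19  0.17] [0.5262 0.0078 0.1216 0.0566 0.414  0.0059] [ 3.1411e+00 -5.7200e-02 -2.0000e-04] 15.22
[29.89975688 34.50528554] [44.44160601 15.90181742]
```

View pics/c6.png

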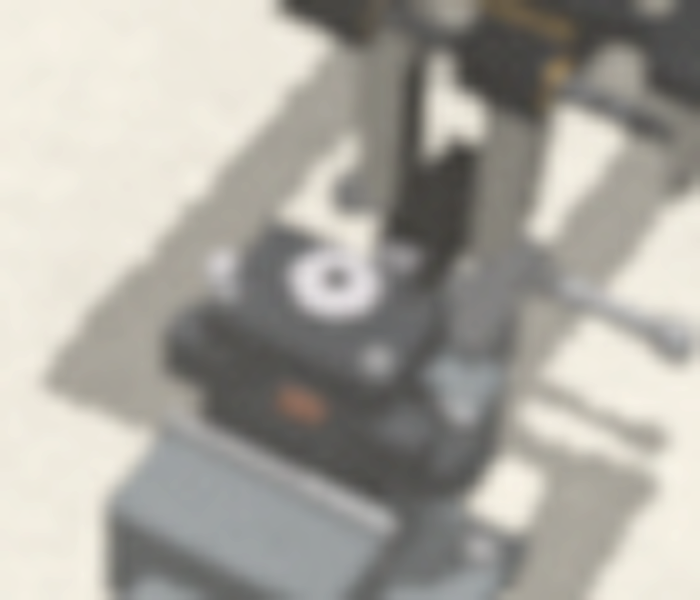

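The picture shows the gauge's grip between the fingers in front of the caliper at (435,200), in line with the slot. Drag has begun, and Fz is nearly balanced, so both pads are touching. A little further for a snug drag.

```bash
python3 -m inch '[1,0,0,0,10,2,0,0,0,10,2,0,0,0,10,2,0,0,0,10]'; python3 f.py; python3 -m inch '[1,0,0,0,10,1,0,0,0,10,1,0,0,0,10]'; python3 f.py
```

```text
t: 15.6
tool_pos: [0.5283, 0.0079, 0.1216]
orientation: [-3.141, 0.057, 0.0]
force: [-2.1, -0.4, -0.5]
opening: 0.0233
gripper_force: 40.0
[-2.25  0.31 -0.51] [ 0.5283  0.0078  0.1216  0.0613  0.3917 -0.0075] [-3.1411e+00  5.7100e-02 -1.0000e-04] 15.85
t: 16.1
tool_pos: [0.5292, 0.0078, 0.1216]
orientation: [-3.141, 0.057, 0.0]
force: [-2.3, 1.3, 0.0]
opening: 0.0237
gripper_force: 40.0
[-2.96  0.22 -0.05] [0.5292 0.0078 0.1216 0.073  0.5005 0.0072] [-3.141   0.0571  0.    ] 16.35
```

```bash
python3 -m inch '[1,0,0,0,10,2,0,0,0,10,2,0,0,0,10,2,0,0,0,10,2,0,0,0,10,2,0,0,0,10]'; python3 f.py; python3 f.py
```

```text
t: 16.85
tool_pos: [0.5313, 0.0078, 0.1216]
orientation: [-3.141, 0.057, -0.0]
force: [-3.1, -0.5, 0.3]
opening: 0.0236
gripper_force: 40.0
[-2.61  0.12 -0.36] [ 0.5313  0.0078  0.1217  0.041   0.4932 -0.0109] [-3.141e+00  5.710e-02 -3.000e-04] 17.1
[-2.87  0.42 -0.34] [0.5313 0.0078 0.1217 0.0479 0.4503 0.0025] [-3.1411e+00  5.7100e-02 -3.0000e-04] 17.35
```

Drag is about 2.8 N. A ±0.3 mm height probe will confirm both pads are loaded and centred.

```bash
python3 -m inch '[0,0,0.3,0,10,0,0,0.3,0,10,0,0,0.3,0,10]'|grep force; python3 f.py; python3 f.py; python3 -m inch '[0,0,-0.6,0,10,0,0,-0.6,0,10,0,0,-0.6,0,10]'|grep force; python3 f.py;python3 f.py; python3 -m inch '[0,0,0.3,0,10,0,0,0.3,0,10,0,0,0.3,0,10]'|grep force; python3 f.py;python3 f.py
```

```text
force: [-2.1, -1.2, -0.5]
gripper_force: 40.0
[-1.36  0.22 -0.95] [0.5313 0.0078 0.1219 0.0422 0.3468 0.0087] [-3.1411e+00  5.7100e-02 -2.0000e-04] 17.85
[-1.68  0.13 -1.49] [ 0.5313  0.0078  0.1219  0.074   0.2936 -0.012 ] [ 3.1411e+00 -5.7100e-02  1.0000e-04] 18.1
force: [-2.2, -0.3, -0.3]
gripper_force: 40.0
[-2.14  0.08  0.38] [ 5.313e-01  7.800e-03  1.214e-01  8.740e-02  3.881e-01 -2.000e-04] [ 3.1411e+00 -5.7100e-02  3.0000e-04] 18.6
[-1.76  0.05  0.34] [ 0.5313  0.0078  0.1214  0.0526  0.3565 -0.0155] [ 3.141e+00 -5.700e-02  3.000e-04] 18.85
force: [-1.1, -0.1, 0.7]
gripper_force: 40.0
[-1.4   0.16 -0.24] [ 0.5313  0.0078  0.1216  0.0497  0.2794 -0.0056] [ 3.1411e+00 -5.7100e-02  1.0000e-04] 19.35
[-1.22  0.43 -0.08] [0.5313 0.0078 0.1216 0.0551 0.2368 0.0018] [-3.141e+00  5.710e-02 -1.000e-04] 19.6
```

Fz changes symmetrically about its free value, so both pads are loaded and the gauge is centred. One last 2 mm to restore the drag, hold, check and hand in.

```bash
python3 -m inch '[1,0,0,0,10,2,0,0,0,10,2,0,0,0,10,2,0,0,0,10,2,0,0,0,10,2,0,0,0,10,2,0,0,0,10]'; python3 f.py; python3 -c "
from h import *
s=read_camera('scene');t=read_camera('top')
cv2.imwrite('pics/fin.png',cv2.resize(np.hstack([s['image'],t['image']]),(800,300)))"
```

```text
t: 20.18
tool_pos: [0.5331, 0.0078, 0.1215]
orientation: [-3.141, 0.057, 0.001]
force: [-4.2, 0.5, 0.4]
opening: 0.0231
gripper_force: 40.0
[-4.28  0.36  0.06] [0.5331 0.0078 0.1216 0.0643 0.7917 0.0038] [-3.141e+00  5.700e-02  3.000e-04] 20.43
```

View pics/fin.png

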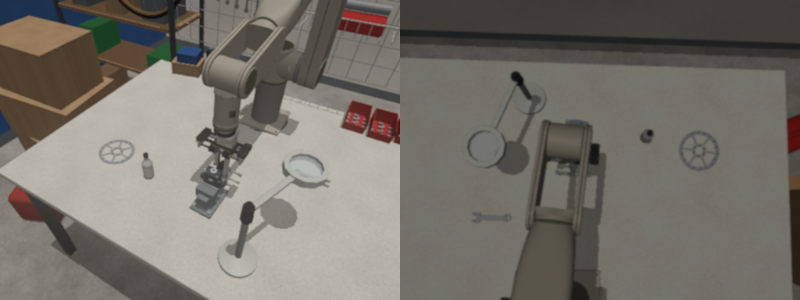

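The magnifier ring is well aside at (487,147) in the right half, and the bottle, wrench and rotor are where they were. The drag is 4.3 N and balanced, so I'm handing in.

```bash
python3 -c "
from plant import job
print(job.close_job())"
```

```text
the job is handed in; nothing more can be done
None
```

I swung the magnifier well clear of the vise and handed the job in with the gauge still gripped, level in the pad gap and dragging on both pads at about 4 N; the hand-in gave no verdict.

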